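# Line up the evaporating flasks by size

## Task

The four brown evaporating flasks are to be tared one after another before they go on the rotary evaporator: stand them on the row of cork rings on the blue mat in order of size, the smallest on the ring at the end nearest the balance (grey, with the square steel pan) and each next one bigger, so that the largest is at the other end. Set each one down upright and seated in its ring; they are glass, so do not drop or topple any.

Things in the scene. Friction and masses are not known exactly. Their poses are not given: they have to be found in the camera images.
- flask_50: 50 mL round-bottom flask, brown glass, about 60 g, blue stopper. Origin: centre of the 51 mm bulb; z up the neck. Bare neck, 33 mm wide, 30 to 72 mm above the origin (grip it at 58), then a 37 mm bead; stopper's top at 86. Starts upright on a fixed 34 mm high black rubber ring. Seated on a cork ring, its origin is 30 mm above the ring's origin
- flask_100: 100 mL round-bottom flask, brown glass, about 80 g, blue stopper. Origin: centre of the 64 mm bulb; z up the neck. Bare neck, 33 mm wide, 36 to 78 mm above the origin (grip it at 64), then a 37 mm bead; stopper's top at 92. Starts upright on a fixed 34 mm high black rubber ring. Seated on a cork ring, its origin is 39 mm above the ring's origin
- flask_250: 250 mL round-bottom flask, brown glass, about 130 g, blue stopper. Origin: centre of the 85 mm bulb; z up the neck. Bare neck, 33 mm wide, 46 to 88 mm above the origin (grip it at 74), then a 37 mm bead; stopper's top at 102. Starts upright on a fixed 34 mm high black rubber ring. Seated on a cork ring, its origin is 54 mm above the ring's origin
- flask_500: 500 mL round-bottom flask, brown glass, about 190 g, blue stopper. Origin: centre of the 105 mm bulb; z up the neck. Bare neck, 33 mm wide, 56 to 98 mm above the origin (grip it at 84), then a 37 mm bead; stopper's top at 112. Starts upright on a fixed 34 mm high black rubber ring. Seated on a cork ring, its origin is 68 mm above the ring's origin
- ring_a: one of four alike cork flask rings in a row on the blue mat; fixed; the names are shuffled along the row. 94 mm wide, 34 mm high, with a 45-degree conical seat 80 mm wide at the top that centres the bulb of any flask. Origin: centre of its underside, 4 mm above the bench; z up. Neighbours about 135 mm apart
- ring_b: one of four alike cork flask rings in a row on the blue mat; fixed; the names are shuffled along the row. 94 mm wide, 34 mm high, with a 45-degree conical seat 80 mm wide at the top that centres the bulb of any flask. Origin: centre of its underside, 4 mm above the bench; z up. Neighbours about 135 mm apart
- ring_c: one of four alike cork flask rings in a row on the blue mat; fixed; the names are shuffled along the row. 94 mm wide, 34 mm high, with a 45-degree conical seat 80 mm wide at the top that centres the bulb of any flask. Origin: centre of its underside, 4 mm above the bench; z up. Neighbours about 135 mm apart
- ring_d: one of four alike cork flask rings in a row on the blue mat; fixed; the names are shuffled along the row. 94 mm wide, 34 mm high, with a 45-degree conical seat 80 mm wide at the top that centres the bulb of any flask. Origin: centre of its underside, 4 mm above the bench; z up. Neighbours about 135 mm apart
- mat: the blue bench mat under the row of cork rings, 125 x 540 x 4 mm, fixed. Origin at the centre of its underside; its y axis runs along the row of rings (the rings stand near 202, 67, -67 and -202 mm on it), z up
- balance: the laboratory balance: a flat grey case 200 x 150 mm, 69 mm high, with a square steel pan (115 mm) on top; fixed. It stands on the bench beyond one end of the row, at the robot's left (+y) or right (-y); at the other side stands a white magnetic stirrer with a round white plate instead. Origin: centre of its underside; z up
There are look-alikes about, which are no part of the job. What is shaped like the flask_250 but yellow is not meant.

How it is judged:
By the outcome, as a careful person would: the job done as asked, in the order asked, and still so for the second after the job is handed in, with the robot touching nothing.
It also fails if it takes over 112 s, if anything falls off the work surface, if the arm or the gripper's body presses on something with over 40 N, if the wrist force passes 120 N, or if a joint passes its speed limit or range.

## Robot

A 6-joint arm with a two-finger parallel gripper is mounted at the origin on the work surface. World frame = base frame: x ahead of the robot, y to its left, z up, the work surface at z = 0. Lengths are in mm, angles in rad, forces in N, time in s.
With the tool pointing down it reaches from about 375 to 975 mm from the base axis. Payload 3.8 kg.
Tool frame: the origin (TCP) lies at the very end of the fingers, on their centre line; the grasp point (between the pads) lies tcp_to_grasp behind it (tcp_to_grasp is the distance from the TCP to the grasp point, in mm); z points along the fingers, y is the line along which they close (so a half turn about z gives the same grasp; the last joint's range is limited). The gripper opens to 88 mm and grips with 3 to 60 N. Pads are 18 mm wide; open, the fingers measure 123 mm over their backs; the gripper's body (75 mm by 187 mm) begins 45 mm behind the grasp point.
Start: joints at [1.257, 0.264, 1.604, -0, 1.274, -0.037], TCP at [184.461, 649.301, 238.706] pointing down, gripper open.
Joint ranges: [-2.63, 2.63], [-0.94, 2.18], [0.31, 2.57], [-1.31, 4.45], [0, 2.66], [-2.55, 2.55]. Speed limits (rad/s): [2.57, 2.57, 3.14, 3.14, 3.14, 3.14].

## Interface

Orientations are given as a rotation vector (axis times angle).
In Python, from plant import sense, read_camera, close_job, tcp_to_grasp gives the robot as it stands.
- The arm moves only by the shell command python3 -m crank 'ROWS' [FORCE]. ROWS is JSON, a list that holds one entry, the list of rows, each a list of 5 numbers: the closure, from 0 (fully open) to 1 (shut), then the shift along the tool's x, y, z in units of 0.8 m (1.0 is 0.8 m), then the turn about the tool's z in units of 180 degrees (1.0 is 180 degrees). In form: [[[fingers, dx, dy, dz, spin], ...]]. A call has 1 to 12 rows; each row is the pose to reach, as a shift and turn from the pose commanded when the call began, along the tool's axes at that moment, turning the shorter way round; what a row does not reach only later rows make up. A row lasts 1/8 s, in which the tool goes at most 62.5 mm and 10.7 degrees, less where a joint would pass 70% of its speed; a pose out of reach is approached as far as the arm can. A call with a number of a shift or a turn outside -1 to 1 is refused whole. A call with a gripper value outside its range is refused whole. The fingers move at their own pace and stop on an object; FORCE is the grip in N (left out, the last holds). Time passes only in rows, so rows that repeat a pose let the fingers close. It gives the time, the measured TCP pose, the force, the opening and the grip force at its end, in the units of the state.
- sense(): the state, without advancing time (a new reading comes with each control period).
- read_camera(name): name is "scene" or "side" or "wrist"; returns a dict with "image" (384x512x3 uint8, red, green, blue), "z_map" (384x512 float32, mm along the optical axis (not along the pixel's ray), 0 where there is no reading), "fov_y" (degrees; the focal length in pixels is half the picture's height over the tangent of half this angle, whatever the lens; pixels are square), "cx", "cy" (the principal point, pixels), "xyz" and "orientation" of the camera in the world. Camera axes: x right, y up, looking along -z (the intrinsics and any distortion apply to the point x, -y, -z); pixel columns grow to the right and rows downward; lengths in mm; the calibration is good to about 2 mm. A picture is of the moment at which its call begins.
- close_job(): hands the job in; it is judged then, once.
The state is a dict: "clock": time; "qpos": joint angles; "qd": joint speeds; "joint_efforts": joint torques, N m; "eef_pos": TCP position; "tool_rot": TCP orientation; "ft_force": force on the tool from outside, world axes, zero at the start; "wrist_torque": the same for the moment, N m; "finger_gap": opening from 0.0 (shut) to 1.0 (fully open); "grasp_force": force on a finger pad.
Only numpy, scipy, OpenCV 4.12 (cv2) and the standard library are available. Lean on these libraries where they do the work, as an engineer would, in place of code of your own. Each camera call takes 0.05 s, during which the arm holds its last target. There are 200 camera calls.

## Working session

There is one attempt and no reset: what is moved stays moved. The work goes in short steps, Python scripts to look and compute and a shell command to move; the robot and the scene stay as the last step left them, time stands still between calls to the robot, and variables do not carry over. Pictures are saved under pics/ and viewed, at most 14 in all, crops included, and the job is handed in when it is done.

```bash
mkdir -p pics; ls; cat > h.py <<'E'
import numpy as np, cv2
from scipy.spatial.transform import Rotation as R
from plant import sense, read_camera, close_job, tcp_to_grasp
def save(n,fn):
    c=read_camera(n); cv2.imwrite(fn,c['image'][:,:,::-1]); np.savez(fn[:-4]+'.npz',**{k:v for k,v in c.items()}); return c
def rot(o):
    o=np.asarray(o,float)
    return R.from_rotvec(o).as_matrix() if o.shape==(3,) else (R.from_quat(o).as_matrix() if o.shape==(4,) else o)
def w(c,u,v,z=None,plane=None):
    f=192/np.tan(np.radians(float(c['fov_y']))/2)
    d=np.array([(u-float(c['cx']))/f,-(v-float(c['cy']))/f,-1.]); M=rot(c['orientation']); p=np.asarray(c['xyz'],float)
    if plane is not None:
        r=M@d; return p+r*(plane-p[2])/r[2]
    if z is None: z=float(np.median(c['z_map'][int(v)-1:int(v)+2,int(u)-1:int(u)+2]))
    return p+M@(d*z)
E
python3 - <<'E'
from h import *
for n in ['scene','side','wrist']:
    c=save(n,f'pics/{n}0.png'); print(n,{k:v for k,v in c.items() if k not in('image','z_map')})
print(tcp_to_grasp,sense())
a=[cv2.imread(f'pics/{n}0.png') for n in ['scene','side']]
E
```

```text
pics
scene {'fov_y': 50.1645825469821, 'cx': 257.42685527821584, 'cy': 194.2558420841562, 'xyz': array([ 1103.03091519, -1040.98090044,   840.61627902]), 'orientation': array([0.9866106 , 0.26682171, 0.49860552])}
side {'fov_y': 52.77820856155431, 'cx': 263.9998304272122, 'cy': 191.36064301366548, 'xyz': array([-148.08198393, -683.59587079,  775.57118474]), 'orientation': array([ 0.87874245, -0.34949388, -0.64968734])}
wrist {'fov_y': 66.9950886008648, 'cx': 257.00032121649485, 'cy': 195.0993474766998, 'xyz': array([114.76723348, 668.57716288, 382.79734941]), 'orientation': array([-0.24943092, -0.18532763,  1.28509791])}
18.700000000000003 {'clock': 0.15, 'qpos': array([ 1.25714025e+00,  2.64608375e-01,  1.60502010e+00,  1.79827143e-05,
        1.27371082e+00, -3.69185367e-02]), 'qd': array([ 0.00080702, -0.00372156, -0.0036257 ,  0.00240017,  0.00109997,
        0.00185056]), 'joint_efforts': array([-4.19986336e-04, -5.02833617e+01, -3.57472980e+01,  7.28775049e-02,
        2.48888234e-02, -1.18155094e-04]), 'eef_pos': array([184.26539213, 648.80510705, 237.67668061]), 'tool_rot': array([-4.33276221e-01, -3.11124553e+00,  2.69658950e-03]), 'ft_force': array([-0.10027542,  0.63872053,  0.23255983]), 'wrist_torque': array([-0.04859346,  0.00532745,  0.00160903]), 'grasp_force': 0.0, 'finger_gap': 0.9990662825184526}
```

View pics/scene0.png

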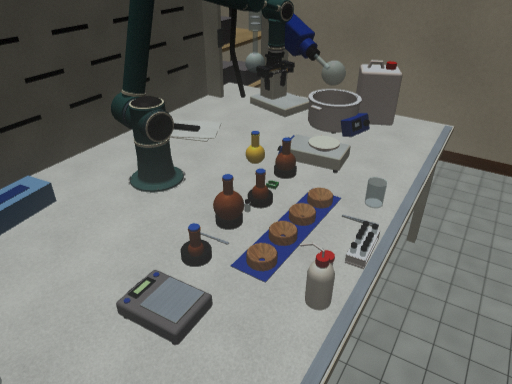

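View pics/side0.png

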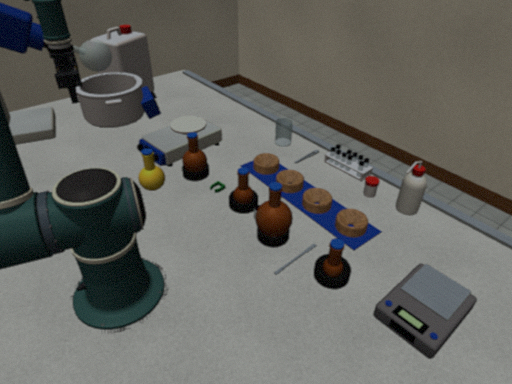

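The scene view shows the balance at (165,300), at the -y end, and the stirrer at (320,145), at the +y end. The brown flasks are at (196,245), (229,202), (260,188) and (286,158). The yellow look-alike is at (255,150). The rings are at (262,257), (283,233), (302,214) and (320,197).

```bash
python3 - <<'E'
from h import *
a=cv2.imread('pics/scene0.png')[120:280,165:345]; cv2.imwrite('pics/crs.png',cv2.resize(a,None,fx=3.7,fy=3.7,interpolation=3)[:600])
a=cv2.imread('pics/side0.png')[125:295,130:385]; cv2.imwrite('pics/crd.png',cv2.resize(a,None,fx=3.1,fy=3.1,interpolation=3))
for n in['scene','side']:
    c=np.load(f'pics/{n}0.npz'); im=c['image'].astype(int); 
    m=((im[:,:,2]>im[:,:,0]+40)&(im[:,:,2]>110)).astype(np.uint8)
    k,l,s,ce=cv2.connectedComponentsWithStats(m)
    for i in range(1,k):
        if s[i,4]>15:
            u,v=ce[i]; print(n,ce[i].round(1),s[i,:],w(c,u,v).round(0))
    # cork colour
    hs=cv2.cvtColor(c['image'],cv2.COLOR_RGB2HSV); print(n,[im[v,u] for u,v in ([(262,262),(320,202)] if n=='scene' else [(352,229),(266,168)])])
E
```

```text
scene [354.4 116.6] [346 114  17   6  27] [524. 866.  87.]
scene [255.  131.9] [252 131   7   3  19] [265. 341. 139.]
scene [287.7 138.4] [283 135  11   6  28] [429. 324. 155.]
scene [260.  170.4] [256 169   9   4  30] [447.  76. 129.]
scene [227.1 176.1] [223 174  10   5  40] [423. -93. 180.]
scene [ 22.1 189.1] [  0 176  49  35 573] [-242. -408.   80.]
scene [303.  199.2] [297 193  11  10  51] [583. 169.   1.]
scene [281.3 245.9] [ 231  196  110   86 1147] [ 645. -119.    2.]
scene [284.7 216.9] [278 211  12  11  55] [578.  31.   0.]
scene [193.4 226.2] [188 223  12   7  60] [ 441. -298.  114.]
scene [126.3 299.6] [124 298   6   4  19] [ 438. -573.   54.]
scene [array([96, 72, 56]), array([82, 64, 50])]
side [191.7 134.3] [187 132  10   5  32] [422. 318. 157.]
side [146.4 150.7] [142 149  10   5  33] [267. 338. 143.]
side [242.8 169.6] [238 167  11   6  48] [448.  82. 129.]
side [274.6 185.1] [269 182  12   7  65] [419. -90. 182.]
side [336.9 242.8] [331 239  13   9  92] [ 440. -296.  115.]
side [array([80, 56, 36]), array([68, 48, 30])]
```

View pics/crs.png

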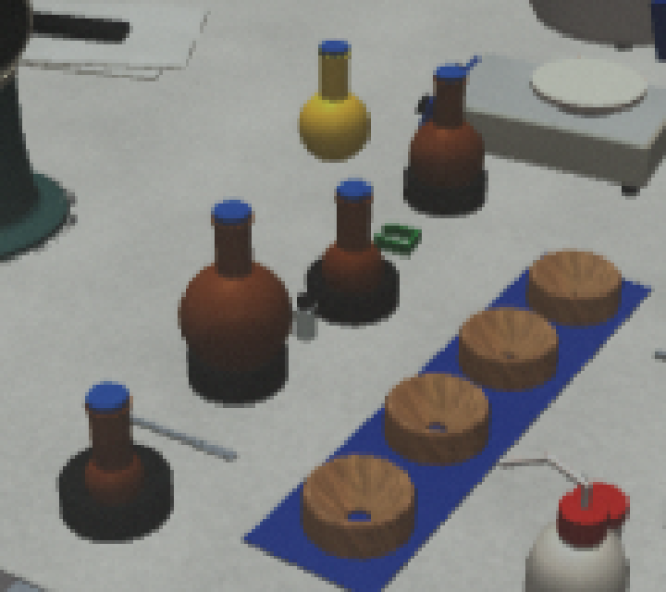

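View pics/crd.png

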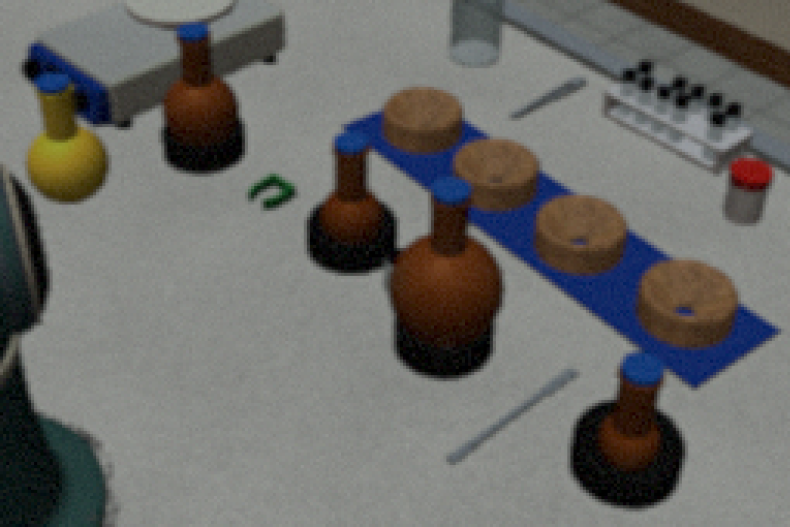

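The close crops confirm the sizes by bulb. In the scene picture, the 50 is front left at (193,226), the 100 at (260,170), the 500 at (227,176) and the 250 at (288,138). Their stopper heights of 116, 131, 180 and 157 mm agree. The yellow flask at (255,132) is excluded. Next I'll work out the ring positions from the rim centres.

```bash
python3 - <<'E'
from h import *
S=np.load('pics/scene0.npz');D=np.load('pics/side0.npz')
P=[]
for c,l in((S,[(261.8,251.6),(283.4,229.5),(302.3,210.8),(320.4,195.4)]),(D,[(351.9,219.2),(317.4,198.5),(290.3,179.2),(266.5,161.5)])):
    p=np.array([w(c,u,v,plane=38) for u,v in l]);print(p.round(0));P.append(p)
p=np.mean(P,0)[:,:2]; ce=p.mean(0); d=p-ce; t=np.array([-202,-67,67,202])
u=t@d; u/=np.linalg.norm(u); print('centre',ce,'dir',u,(ce+np.outer(t,u)).round(0))
for n,a,b,z in(('50',(193.4,226.2),(336.9,242.8),116),('100',(260,170.4),(242.8,169.6),131),('500',(227.1,176.1),(274.6,185.1),180),('250',(286.9,138.8),(191.7,134.3),156)):
    print(n,w(S,*a,plane=z).round(0),w(D,*b,plane=z).round(0))
E
python3 -m crank '[[[0,0,0,-0.15,-0.03],[0,0,0,-0.15,-0.06],[0,0,0,-0.15,-0.088],[0,0,0,-0.15,-0.088],[0,0,0,-0.15,-0.088]]]' 15
python3 -c "
from h import *;s=sense();print(rot(s['tool_rot']).round(3),s['qpos'])"
```

```text
[[ 627. -214.   38.]
 [ 631.  -82.   38.]
 [ 636.   47.   38.]
 [ 649.  173.   38.]]
[[ 618. -215.   38.]
 [ 613.  -83.   38.]
 [ 620.   46.   38.]
 [ 630.  178.   38.]]
centre [628.00242744 -18.76863582] dir [0.04343911 0.99905608] [[ 619. -221.]
 [ 625.  -86.]
 [ 631.   48.]
 [ 637.  183.]]
50 [ 443. -300.  116.] [ 440. -297.  116.]
100 [449.  73. 131.] [447.  80. 131.]
500 [423. -94. 180.] [421. -88. 180.]
250 [430. 316. 156.] [423. 320. 156.]
clock: 0.78
eef_pos: [184.2, 648.7, 356.9]
tool_rot: [-0.003, -3.141, 0.004]
ft_force: [0.4, -0.0, 0.4]
finger_gap: 1.002
grasp_force: 0.0
[[-1.     0.002 -0.001]
 [ 0.002  1.    -0.003]
 [ 0.001 -0.003 -1.   ]] [ 1.25714501e+00  2.19087227e-01  1.44549086e+00 -2.48901326e-05
  1.47998351e+00 -3.11932875e-01]
```

```bash
python3 -m crank '[[[0,-0.57,-0.711,-0.05,0],[0,-0.57,-0.711,-0.05,0],[0,-0.57,-0.711,-0.05,0],[0,-0.57,-0.711,-0.05,0],[0,-0.57,-0.711,-0.05,0],[0,-0.57,-0.711,-0.05,0],[0,-0.57,-0.711,-0.05,0],[0,-0.57,-0.711,-0.05,0],[0,-0.57,-0.711,-0.05,0],[0,-0.57,-0.711,-0.05,0],[0,-0.57,-0.711,-0.05,0],[0,-0.57,-0.711,-0.05,0]]]'
python3 -m crank '[[[0,0,0,0,0],[0,0,0,0,0],[0,0,0,0,0],[0,0,0,0,0]]]'
python3 -c "
from h import *;save('wrist','pics/w1.png')"
python3 -m crank '[[[0,0,-0.24,0,0],[0,0,-0.24,0,0],[0,0,-0.24,0,0],[0,0,-0.24,0,0],[0,0,-0.24,0,0],[0,0,-0.24,0,0]]]'
python3 -c "
from h import *;save('wrist','pics/w2.png');import cv2
cv2.imwrite('pics/w12.png',cv2.resize(np.hstack([cv2.imread('pics/w1.png'),cv2.imread('pics/w2.png')]),(800,300),interpolation=cv2.INTER_AREA))"
```

```text
clock: 2.28
eef_pos: [641.1, 77.8, 396.7]
tool_rot: [-0.005, -3.139, 0.001]
ft_force: [0.9, 0.8, -0.1]
finger_gap: 1.001
grasp_force: 0.0
clock: 2.78
eef_pos: [639.6, 81.5, 398.9]
tool_rot: [-0.002, 3.141, 0.0]
ft_force: [-0.2, 0.3, -0.7]
finger_gap: 0.998
grasp_force: 0.0
clock: 3.58
eef_pos: [640.3, -109.9, 398.9]
tool_rot: [-0.002, 3.141, 0.001]
ft_force: [-0.5, -0.1, 0.5]
finger_gap: 0.998
grasp_force: 0.0
```

View pics/w12.png

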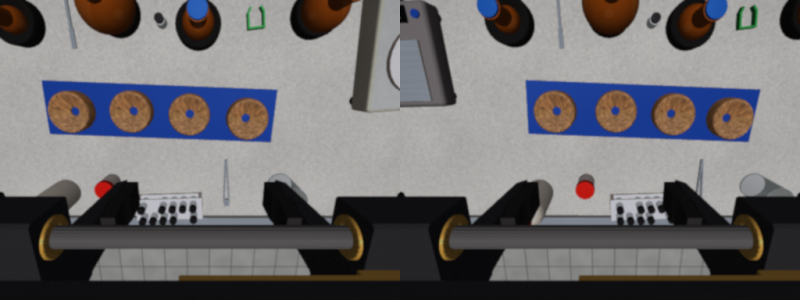

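Each wrist view shows the whole mat with four rings; the balance is at the left (-y) and the stirrer at the right. I'll fit the mat outline to get the ring positions.

```bash
python3 - <<'E'
from h import *
for n in('w1','w2'):
    c=np.load(f'pics/{n}.npz'); im=c['image'].astype(int)
    m=((im[:,:,2]>im[:,:,0]+50)).astype(np.uint8)
    cs,_=cv2.findContours(m,0,2); k=max(cs,key=cv2.contourArea)[:,0]
    P=np.array([w(c,u,v,plane=4)[:2] for u,v in k],np.float32); r=cv2.minAreaRect(P); print(n,r)
    b=cv2.boxPoints(r); e=b[1]-b[0]; f=b[2]-b[1]; e=e if np.linalg.norm(e)>np.linalg.norm(f) else f; e/=np.linalg.norm(e); e*=np.sign(e[1])
    print([(np.array(r[0])+t*e).round(0) for t in(-202,-67,67,202)])
    # cork top discs: cork mask by depth
    H=np.zeros(m.shape); f_=192/np.tan(np.radians(float(c['fov_y']))/2)
    v,u=np.mgrid[:384,:512]; z=c['z_map']; d=np.stack([(u-c['cx'])/f_*z,-(v-c['cy'])/f_*z,-z],-1); Wp=d@rot(c['orientation']).T+c['xyz']
    q=(abs(Wp[...,2]-38)<6)&(abs(Wp[...,0]-628)<90)&(abs(Wp[...,1]+19)<270)
    kk,l,s,ce=cv2.connectedComponentsWithStats(q.astype(np.uint8))
    for i in range(1,kk):
        if s[i,4]>200:
            r=cv2.minEnclosingCircle(Wp[l==i][:,:2].astype(np.float32)); print('ring',r,Wp[l==i].mean(0).round(1))
E
```

```text
w1 ((628.97705078125, -15.08563232421875), (537.015869140625, 123.35094451904297), 87.92133331298828)
[array([ 622., -217.]), array([627., -82.]), array([631.,  52.]), array([636., 187.])]
ring ((626.6492309570312, -213.104248046875), 47.047142028808594) [ 625.2 -211.9   35.8]
ring ((626.2186279296875, -75.93482208251953), 46.88852310180664) [624.5 -75.4  35.8]
ring ((632.2705078125, 55.312931060791016), 46.71426010131836) [630.6  55.6  35.8]
ring ((641.9869384765625, 187.0934600830078), 46.75818634033203) [640.3 186.3  35.8]
w2 ((628.8397216796875, -15.55340576171875), (536.8677978515625, 123.38050842285156), 87.90835571289062)
[array([ 621., -217.]), array([626., -83.]), array([631.,  51.]), array([636., 186.])]
ring ((626.9605712890625, -213.24159240722656), 46.874332427978516) [ 624.9 -213.    35.8]
ring ((625.9814453125, -76.48960876464844), 46.84294128417969) [624.  -76.4  35.7]
ring ((632.14453125, 55.10686111450195), 46.91288375854492) [630.5  54.5  35.7]
ring ((641.7905883789062, 186.44796752929688), 46.71666717529297) [639.8 185.2  35.7]
```

```bash
python3 -m crank '[[[0,0.249,-0.234,0.09,0],[0,0.249,-0.234,0.2,0],[0,0.249,-0.234,0.25,0],[0,0.249,-0.234,0.25,0],[0,0.249,-0.234,0.25,0],[0,0.249,-0.234,0.25,0],[0,0.249,-0.234,0.25,0],[0,0.249,-0.234,0.25,0]]]'
python3 - <<'E'
from h import *
c=save('wrist','pics/w3.png');print(c['xyz'],sense()['eef_pos'])
E
```

```text
clock: 4.62
eef_pos: [442.4, -298.3, 200.0]
tool_rot: [-0.001, 3.14, -0.001]
ft_force: [0.0, -0.1, 0.5]
finger_gap: 1.001
grasp_force: 0.0
[ 369.76727071 -298.78482853  345.15159272] [ 442.8277482  -298.39904278  200.44684861]
```

View pics/w3.png

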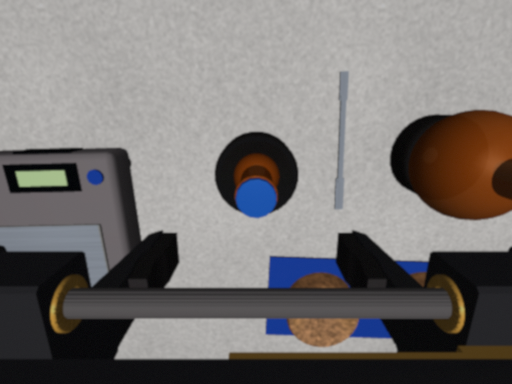

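The stopper's centre is at (256,197), between the fingers; the balance's edge is at (130,190).

```bash
python3 - <<'E'
from h import *
c=np.load('pics/w3.npz');print(w(c,256.3,197.3,plane=116),w(c,130,185,plane=60),w(c,140,230,plane=60))
E
python3 -m crank '[[[0,0,0,0.05,0],[0,0,0,0.1,0],[0,0,0,0.15,0],[0,0,0,0.164,0],[0,0,0,0.164,0],[0.7,0,0,0.164,0],[0.7,0,0,0.164,0],[0.7,0,0,0.164,0],[0.7,0,0,0.164,0],[0.7,0,0,0.164,0]]]' 15
```

```text
[ 440.45125182 -299.50836973  116.        ] [ 444.83033567 -428.02218166   60.        ] [ 494.35098193 -423.54605894   60.        ]
clock: 5.92
eef_pos: [440.9, -298.8, 67.6]
tool_rot: [0.001, 3.141, -0.0]
ft_force: [-0.9, -0.4, 0.6]
finger_gap: 0.455
grasp_force: 0.0
```

```bash
python3 -m crank '[[[1,0,0,0,0],[1,0,0,0,0],[1,0,0,0,0],[1,0,0,0,0],[1,0,0,-0.02,0],[1,0,0,-0.08,0],[1,0,0,-0.15,0],[1,0,0,-0.15,0],[1,0,0,-0.15,0]]]' 15
```

```text
clock: 7.05
eef_pos: [440.9, -298.6, 188.0]
tool_rot: [0.0, 3.141, -0.001]
ft_force: [0.1, -0.2, -0.2]
finger_gap: 0.394
grasp_force: 14.8
```

```bash
python3 -m crank '[[[1,-0.05,0.025,0,0],[1,-0.12,0.055,0,0],[1,-0.19,0.09,0,0],[1,-0.231,0.107,0,0],[1,-0.231,0.107,0,0],[1,-0.231,0.107,0.04,0],[1,-0.231,0.107,0.08,0],[1,-0.231,0.107,0.11,0],[1,-0.231,0.107,0.125,0],[1,-0.231,0.107,0.135,0],[1,-0.231,0.107,0.14,0],[1,-0.231,0.107,0.14,0]]]'
```

```text
clock: 8.55
eef_pos: [626.1, -213.5, 76.0]
tool_rot: [0.001, 3.141, -0.001]
ft_force: [0.3, -1.0, -1.0]
finger_gap: 0.395
grasp_force: 14.8
```

```bash
python3 -m crank '[[[1,0,0,0.003,0],[1,0,0,0.005,0],[1,0,0,0.005,0],[1,0,0,0.005,0]]]'
```

```text
clock: 9.05
eef_pos: [625.9, -213.3, 71.7]
tool_rot: [0.001, 3.141, -0.0]
ft_force: [-0.6, 0.4, -0.2]
finger_gap: 0.395
grasp_force: 14.8
```

```bash
python3 -m crank '[[[1,0,0,0.002,0],[1,0,0,0.002,0],[1,0,0,0.002,0]]]'
```

```text
clock: 9.43
eef_pos: [626.7, -213.5, 71.3]
tool_rot: [0.001, 3.14, -0.001]
ft_force: [-1.0, -0.6, 5.2]
finger_gap: 0.395
grasp_force: 15.2
```

```bash
python3 -m crank '[[[0,0,0,0,0],[0,0,0,0,0],[0,0,0,0,0],[0,0,0,0,0],[0,0,0,0,0],[0,0,0,0,0],[0,0,0,-0.05,0],[0,0,0,-0.12,0],[0,0,0,-0.17,0],[0,0,0,-0.17,0]]]'
python3 -m crank '[[[0,0.223,0.363,0,0],[0,0.223,0.363,0,0],[0,0.223,0.363,0,0],[0,0.223,0.363,0,0],[0,0.223,0.363,0,0],[0,0.223,0.363,0,0],[0,0.223,0.363,0,0],[0,0.223,0.363,0,0],[0,0.223,0.363,0,0]]]'
python3 - <<'E'
from h import *
c=save('wrist','pics/w4.png');print(c['xyz'],sense()['eef_pos'])
im=c['image'].astype(int); m=((im[:,:,2]>im[:,:,0]+40)&(im[:,:,2]>110)).astype(np.uint8)
k,l,s,ce=cv2.connectedComponentsWithStats(m)
for i in range(1,k):
    if s[i,4]>100: print(ce[i],s[i],w(c,*ce[i],plane=131))
E
```

```text
clock: 10.68
eef_pos: [628.6, -214.3, 211.4]
tool_rot: [0.0, 3.133, -0.005]
ft_force: [0.9, 1.1, 1.2]
finger_gap: 1.0
grasp_force: 0.0
clock: 11.8
eef_pos: [448.0, 76.3, 205.5]
tool_rot: [-0.003, -3.141, 0.001]
ft_force: [0.2, -0.2, -0.2]
finger_gap: 0.997
grasp_force: 0.0
[375.63751024  75.8893589  350.84129498] [447.99242228  76.27731309 205.61541729]
[  3.328 194.672] [  0 176  10  37 250] [ 440.42808056 -124.89454358  131.        ]
[255.91525424 202.6816507 ] [ 235  183   43   41 1357] [447.32444653  74.80108837 131.        ]
[100.13001605 265.28571429] [ 86 255  37  31 623] [503.26290744 -58.09516853 131.        ]
[253.31907056 271.54548031] [ 173  258  169   30 3529] [509.43588863  72.42235197 131.        ]
[190.60287081 326.62360447] [166 318  49  17 627] [566.3613165   14.81721086 131.        ]
[289.81590574 328.19145803] [267 318  45  20 679] [568.17204452 105.5405021  131.        ]
[375.90654206 331.14953271] [369 319  13  21 107] [571.52388482 184.70868922 131.        ]
```

View pics/w4.png

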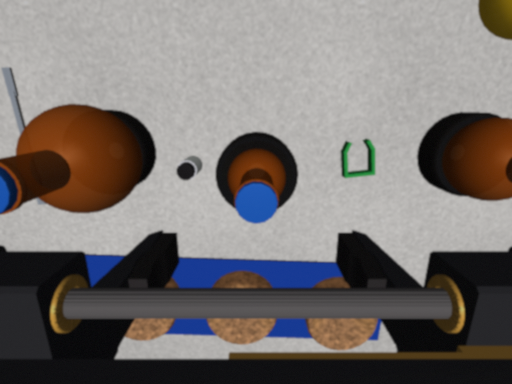

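The 100's stopper at (256,203) is centred between the fingers, with low clutter at (188,167) and (358,158) that stays below them. Gripping now.

```bash
python3 -m crank '[[[0,0,0,0.05,0],[0,0,0,0.11,0],[0,0,0,0.145,0],[0,0,0,0.154,0],[0,0,0,0.154,0],[1,0,0,0.154,0],[1,0,0,0.154,0],[1,0,0,0.154,0],[1,0,0,0.154,0],[1,0,0,0.154,0],[1,0,0,0.154,0],[1,0,0,0.154,0]]]' 15
python3 -m crank '[[[1,0,0,0,0],[1,0,0,0,0]]]'
```

```text
clock: 13.35
eef_pos: [447.4, 77.1, 82.7]
tool_rot: [-0.0, -3.142, 0.0]
ft_force: [0.2, -0.7, -0.0]
finger_gap: 0.398
grasp_force: 14.8
clock: 13.6
eef_pos: [447.5, 77.2, 82.7]
tool_rot: [-0.001, -3.142, 0.0]
ft_force: [0.4, 0.1, 0.3]
finger_gap: 0.399
grasp_force: 14.8
```

```bash
python3 -m crank '[[[1,0,0,-0.03,0],[1,0,0,-0.09,0],[1,0,0,-0.15,0],[1,-0.03,-0.025,-0.15,0],[1,-0.09,-0.075,-0.15,0],[1,-0.15,-0.13,-0.15,0],[1,-0.2,-0.17,-0.15,0],[1,-0.2225,-0.191,-0.15,0],[1,-0.2225,-0.191,-0.15,0],[1,-0.2225,-0.191,-0.11,0],[1,-0.2225,-0.191,-0.07,0],[1,-0.2225,-0.191,-0.04,0]]]'
python3 -m crank '[[[1,0,0,0.015,0],[1,0,0,0.025,0],[1,0,0,0.032,0],[1,0,0,0.035,0],[1,0,0,0.037,0],[1,0,0,0.037,0],[1,0,0,0.037,0]]]'
```

```text
clock: 15.1
eef_pos: [623.5, -74.4, 113.0]
tool_rot: [0.0, -3.139, -0.001]
ft_force: [-0.0, 0.1, -0.9]
finger_gap: 0.401
grasp_force: 14.8
clock: 15.98
eef_pos: [626.6, -75.5, 86.8]
tool_rot: [0.001, 3.139, 0.0]
ft_force: [-1.3, 2.2, 5.1]
finger_gap: 0.399
grasp_force: 15.2
```

```bash
python3 -m crank '[[[0,0,0,0,0],[0,0,0,0,0],[0,0,0,0,0],[0,0,0,0,0],[0,0,0,0,0],[0,0,0,0,0],[0,0,0,-0.05,0],[0,0,0,-0.12,0],[0,0,0,-0.18,0],[0,0,0,-0.18,0]]]'
python3 -m crank '[[[0,0.249,0.4925,0,0],[0,0.249,0.4925,0,0],[0,0.249,0.4925,0,0],[0,0.249,0.4925,0,0],[0,0.249,0.4925,0,0],[0,0.249,0.4925,0,0],[0,0.249,0.4925,0,0],[0,0.249,0.4925,0,0],[0,0.249,0.4925,0,0],[0,0.249,0.4925,0,0],[0,0.249,0.4925,0,0],[0,0.249,0.4925,0,0]]]'
python3 - <<'E'
from h import *
c=save('wrist','pics/w5.png');print(c['xyz'],sense()['eef_pos'])
im=c['image'].astype(int); m=((im[:,:,2]>im[:,:,0]+40)&(im[:,:,2]>110)).astype(np.uint8)
k,l,s,ce=cv2.connectedComponentsWithStats(m)
for i in range(1,k):
    if s[i,4]>100: print(ce[i],s[i],w(c,*ce[i],plane=156))
E
```

```text
clock: 17.23
eef_pos: [628.7, -76.2, 235.4]
tool_rot: [0.0, 3.131, -0.003]
ft_force: [0.2, 0.3, 1.0]
finger_gap: 1.0
grasp_force: 0.0
clock: 18.73
eef_pos: [427.0, 317.5, 229.1]
tool_rot: [0.003, 3.142, -0.0]
ft_force: [-0.2, 0.4, 0.2]
finger_gap: 0.999
grasp_force: 0.0
[354.57426076 317.07809655 374.376437  ] [426.8945763  317.67818886 229.15701116]
[277.47222222   2.1875    ] [263   0  31   7 144] [287.7270842  330.56764514 156.        ]
[419.87611144 104.78067576] [ 349   92  143   25 1687] [352.14033933 434.08080201 156.        ]
[256.35693215 201.95722714] [ 236  182   42   41 1356] [425.31975886 316.37968394 156.        ]
[ 97.72765957 270.68085106] [ 88 265  24  15 235] [486.58824875 181.11613227 156.        ]
[195.43175487 276.77019499] [171 268  45  20 718] [492.63829124 263.96923327 156.        ]
[206.76115486 329.31233596] [193 319  24  21 381] [547.17996613 270.88422047 156.        ]
```

View pics/w5.png

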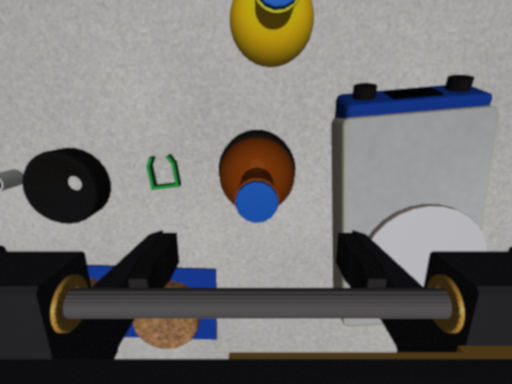

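The brown 250's stopper at (256,202) is centred; the yellow one at (271,20) and the stirrer's edge at x≈340 are clear. Gripping.

```bash
python3 -m crank '[[[0,0.002,0,0.05,0],[0,0.002,0,0.11,0],[0,0.002,0,0.14,0],[0,0.002,0,0.151,0],[0,0.002,0,0.151,0],[1,0.002,0,0.151,0],[1,0.002,0,0.151,0],[1,0.002,0,0.151,0],[1,0.002,0,0.151,0],[1,0.002,0,0.151,0],[1,0.002,0,0.151,0],[1,0.002,0,0.151,0]]]' 20
python3 -m crank '[[[1,0,0,0,0],[1,0,0,0,0]]]'
```

```text
clock: 20.27
eef_pos: [424.7, 318.2, 108.3]
tool_rot: [-0.0, -3.141, 0.001]
ft_force: [0.2, -0.8, 0.6]
finger_gap: 0.392
grasp_force: 19.7
clock: 20.52
eef_pos: [424.7, 318.3, 108.3]
tool_rot: [-0.0, -3.142, 0.0]
ft_force: [0.2, -0.3, -0.5]
finger_gap: 0.393
grasp_force: 19.7
```

```bash
python3 -m crank '[[[1,0,0,-0.03,0],[1,0,0,-0.09,0],[1,0,0,-0.14,0],[1,-0.02,-0.025,-0.14,0],[1,-0.06,-0.075,-0.14,0],[1,-0.1,-0.13,-0.14,0],[1,-0.14,-0.18,-0.14,0],[1,-0.18,-0.23,-0.14,0],[1,-0.22,-0.28,-0.14,0],[1,-0.25,-0.315,-0.14,0],[1,-0.2585,-0.329,-0.14,0],[1,-0.2585,-0.329,-0.14,0]]]'
python3 -m crank '[[[1,0,0,0.03,0],[1,0,0,0.07,0],[1,0,0,0.1,0],[1,0,0,0.115,0],[1,0,0,0.125,0],[1,0,0,0.131,0],[1,0,0,0.135,0],[1,0,0,0.137,0],[1,0,0,0.137,0],[1,0,0,0.137,0]]]'
```

```text
clock: 22.02
eef_pos: [631.1, 55.0, 219.6]
tool_rot: [-0.002, -3.14, -0.001]
ft_force: [-0.4, 0.3, -1.4]
finger_gap: 0.398
grasp_force: 19.6
clock: 23.28
eef_pos: [632.4, 55.4, 112.2]
tool_rot: [0.001, 3.139, 0.001]
ft_force: [-1.7, 1.6, 5.5]
finger_gap: 0.394
grasp_force: 20.1
```

```bash
python3 -m crank '[[[0,0,0,0,0],[0,0,0,0,0],[0,0,0,0,0],[0,0,0,0,0],[0,0,0,0,0],[0,0,0,0,0],[0,0,0,-0.05,0],[0,0,0,-0.12,0],[0,0,0,-0.18,0],[0,0,0,-0.18,0]]]'
python3 -m crank '[[[0,0.262,-0.183,0,0],[0,0.262,-0.183,0,0],[0,0.262,-0.183,0,0],[0,0.262,-0.183,0,0],[0,0.262,-0.183,0,0],[0,0.262,-0.183,0,0],[0,0.262,-0.183,0,0],[0,0.262,-0.183,0,0]]]'
python3 - <<'E'
from h import *
c=save('wrist','pics/w6.png');print(c['xyz'],sense()['eef_pos'])
im=c['image'].astype(int); m=((im[:,:,2]>im[:,:,0]+40)&(im[:,:,2]>110)).astype(np.uint8)
k,l,s,ce=cv2.connectedComponentsWithStats(m)
for i in range(1,k):
    if s[i,4]>100: print(ce[i],s[i],w(c,*ce[i],plane=180))
E
```

```text
clock: 24.52
eef_pos: [634.6, 55.3, 261.1]
tool_rot: [0.0, 3.131, 0.001]
ft_force: [0.3, -0.2, 0.0]
finger_gap: 0.999
grasp_force: 0.0
clock: 25.52
eef_pos: [422.7, -90.5, 254.5]
tool_rot: [0.002, -3.141, -0.001]
ft_force: [0.4, -0.5, -0.9]
finger_gap: 1.002
grasp_force: 0.0
[350.3930166  -91.26707807 399.80845245] [422.60379551 -90.56953196 254.50297348]
[253.62756598 202.89076246] [ 233  183   42   41 1364] [422.26236197 -93.82044517 180.        ]
[257.83926488 267.59655776] [ 179  253  160   35 3428] [480.37195552 -90.32815121 180.        ]
[413.96382429 267.26098191] [396 260  32  19 387] [479.85566184  42.95756217 180.        ]
[222.36057692 319.9375    ] [199 318  47   5 208] [ 533.89729625 -122.36511702  180.        ]
[308.88926174 321.47986577] [286 318  45   8 298] [535.46153444 -43.83490382 180.        ]
[154.55241935 348.38104839] [141 338  28  21 496] [ 565.90646572 -186.99693133  180.        ]
```

View pics/w6.png

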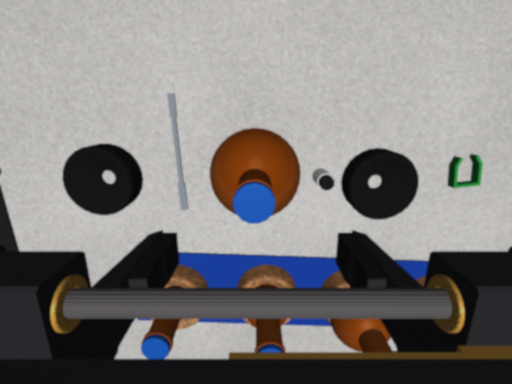

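The 500's stopper at (254,203) is 3 mm to -y of centre; the three placed flasks stand in their rings at the bottom. Gripping.

```bash
python3 -m crank '[[[0,0,-0.0025,0.05,0],[0,0,-0.0025,0.11,0],[0,0,-0.0025,0.14,0],[0,0,-0.0025,0.1525,0],[0,0,-0.0025,0.1525,0],[1,0,-0.0025,0.1525,0],[1,0,-0.0025,0.1525,0],[1,0,-0.0025,0.1525,0],[1,0,-0.0025,0.1525,0],[1,0,-0.0025,0.1525,0],[1,0,-0.0025,0.1525,0],[1,0,-0.0025,0.1525,0]]]' 22
python3 -m crank '[[[1,0,0,0,0],[1,0,0,0,0]]]'
```

```text
clock: 27.08
eef_pos: [421.8, -93.2, 132.7]
tool_rot: [-0.001, -3.142, -0.0]
ft_force: [0.4, 0.8, 1.3]
finger_gap: 0.395
grasp_force: 21.7
clock: 27.32
eef_pos: [421.8, -93.2, 132.7]
tool_rot: [-0.001, -3.141, 0.0]
ft_force: [0.2, -0.2, -0.1]
finger_gap: 0.391
grasp_force: 21.7
```

```bash
python3 -m crank '[[[1,0,0,-0.03,0],[1,0,0,-0.08,0],[1,0,0,-0.13,0],[1,0,0.03,-0.13,0],[1,0,0.08,-0.13,0],[1,0,0.14,-0.13,0],[1,0,0.2,-0.13,0],[1,0,0.26,-0.13,0],[1,0,0.31,-0.13,0],[1,0,0.34,-0.13,0],[1,0,0.349,-0.13,0],[1,0,0.349,-0.13,0]]]'
python3 -m crank '[[[1,-0.03,0,0,0],[1,-0.08,0,0,0],[1,-0.13,0,0,0],[1,-0.18,0,0,0],[1,-0.23,0,0,0],[1,-0.26,0,0,0],[1,-0.274,0,0,0],[1,-0.274,0,0,0],[1,-0.274,0,0,0]]]'
python3 -m crank '[[[1,0,0,0.03,0],[1,0,0,0.06,0],[1,0,0,0.09,0],[1,0,0,0.105,0],[1,0,0,0.115,0],[1,0,0,0.12,0],[1,0,0,0.124,0],[1,0,0,0.127,0],[1,0,0,0.127,0],[1,0,0,0.127,0]]]'
```

```text
clock: 28.82
eef_pos: [421.6, 185.8, 236.2]
tool_rot: [0.001, -3.141, 0.001]
ft_force: [0.7, -1.2, -2.3]
finger_gap: 0.389
grasp_force: 21.6
clock: 29.95
eef_pos: [640.1, 185.6, 236.6]
tool_rot: [-0.001, -3.141, 0.0]
ft_force: [-0.5, 0.7, -1.6]
finger_gap: 0.39
grasp_force: 21.6
clock: 31.2
eef_pos: [642.1, 186.6, 136.8]
tool_rot: [0.001, 3.139, 0.002]
ft_force: [-1.2, 1.5, 5.6]
finger_gap: 0.397
grasp_force: 22.0
```

Contact at the expected height, so I'll release, retreat and take a final look.

```bash
python3 -m crank '[[[0,0,0,0,0],[0,0,0,0,0],[0,0,0,0,0],[0,0,0,0,0],[0,0,0,0,0],[0,0,0,0,0],[0,0,0,-0.05,0],[0,0,0,-0.12,0],[0,0,0,-0.18,0],[0,0,0,-0.18,0]]]'
python3 -m crank '[[[0,0.25,0,0,0],[0,0.25,0,0,0],[0,0.25,0,0,0],[0,0.25,0,0,0],[0,0.25,0,0,0],[0,0.25,0,0,0],[0,0.25,0,0,0]]]'
python3 - <<'E'
from h import *
a=save('side','pics/f1.png')['image'];b=save('scene','pics/f2.png')['image']
cv2.imwrite('pics/f.png',cv2.resize(np.hstack([a[90:290,210:410],b[120:320,200:400]]),(800,400),interpolation=3)[:,:,::-1])
E
```

```text
clock: 32.45
eef_pos: [644.0, 186.7, 285.8]
tool_rot: [0.0, 3.131, 0.004]
ft_force: [0.3, -0.1, 0.3]
finger_gap: 1.0
grasp_force: 0.0
clock: 33.33
eef_pos: [442.4, 186.0, 278.9]
tool_rot: [-0.002, -3.141, 0.0]
ft_force: [0.1, 0.3, 0.1]
finger_gap: 0.997
grasp_force: 0.0
```

View pics/f.png

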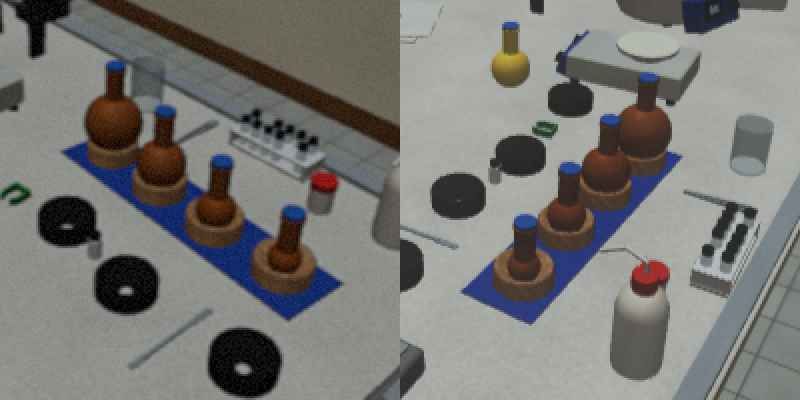

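All four flasks stand upright and seated, rising in size from the balance end: left panel 50 at (290,240), 100 at (216,200), 250 at (162,150) and 500 at (114,115).

```bash
python3 -c "
from plant import *;print(close_job())"
```

```text
the job is handed in; nothing more can be done
None
```

The four brown flasks are standing upright and seated in the cork rings, smallest nearest the balance and largest at the far end; the job was handed in at about 33 s of the 112 s allowed.

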